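# Re-angle a swivelling circuit-board fixture

## Robot

A 6-joint arm with a two-finger parallel gripper is mounted at the origin on the work surface. World frame = base frame: x ahead of the robot, y to its left, z up, the work surface at z = 0. Lengths are in m, angles in rad, forces in N, time in s.
With the tool pointing down it reaches from about 0.375 to 0.75 m from the base axis. Payload 9 kg.
Tool frame: the origin (TCP) lies at the very end of the fingers, on their centre line; the grasp point (between the pads) lies env.grasp_offset behind it (env.grasp_offset is the distance from the TCP to the grasp point, in m); z points along the fingers, y is the line along which they close (so a half turn about z gives the same grasp; the last joint's range is limited). The gripper opens to 85 mm and grips with 20 to 120 N. Pads are 22 mm wide; open, the fingers measure 114 mm over their backs; the gripper's body (76 mm by 85 mm) begins 54 mm behind the grasp point. The pads swing forward as they close: fully open they stand 13 mm farther back than shut.
Start: joints at [1.056, 0.104, 0.097, 1.564, 0, 1.353], TCP at [0.175, 0.574, 0.231] pointing down, gripper open.
Joint ranges: [-2.99, 2.99], [-0.84, 1.86], [-1.1, 1.16], [-1.84, 2.11], [-1.51, 1.56], [-3.14, 3.14]. Speed limits (rad/s): [2.22, 2.22, 2.57, 3.14, 3.14, 3.14].

## Interface

Orientations are given as [roll, pitch, yaw] about the fixed x, y, z axes, in that order (R = Rz(yaw) Ry(pitch) Rx(roll)).
In Python, from plant import env gives the robot as it stands. The module is installed in compiled form; this text tells all that it offers.
- The arm moves only by the tool move_arm, never from a script. Its argument "rows" is a list that holds one entry, the list of rows, each a list of 7 numbers: the turn, a rotation vector about the tool's x, y, z in rad, then the shift along the tool's x, y, z in cm, then the finger opening in cm, from 0 to 8.54. In form: [[[rx, ry, rz, dx, dy, dz, claw], ...]]. A call has 1 to 20 rows; each row is the pose to reach, as a shift and turn from the pose commanded when the call began, along the tool's axes at that moment; what a row does not reach only later rows make up. A row lasts 1/10 s, in which the tool goes at most 50 mm and 8.59 degrees, less where a joint would pass 70% of its speed; a pose out of reach is approached as far as the arm can. A call with a gripper value outside its range is refused whole. The fingers move at their own pace and stop on an object; "newtons" is the grip in N (left out, the last holds). Time passes only in rows, so rows that repeat a pose let the fingers close. It gives the time, the measured TCP pose, the force, the opening and the grip force at its end, in the units of the state.
- env.state(): the state, without advancing time (a new reading comes with each control period).
- env.snapshot(name): name is "scene" or "side" or "wrist"; returns (picture, depth): 480x640x3 uint8, red, green, blue; 480x640 float32, m along the optical axis (not along the pixel's ray), 0 where there is no reading.
- env.calibration(name): a dict with "fx", "fy", "cx", "cy" (pixels), "R" (3x3) and "t" (3): a world point X has camera coordinates R X + t; the wrist camera has in their place "tool_from_camera" (4x4, takes a point from camera to tool coordinates, whose origin is the TCP and whose axes are the flange's). Camera axes: x right, y down, z forward; pixel columns grow to the right and rows downward; lengths in m; the calibration is good to about 2 mm. The wrist camera is an equidistant fisheye: a pixel r from the principal point sees the ray r / f radians off the axis. A picture is of the moment at which its call begins: read the wrist's pose just before it. calibration takes no time and is no camera call.
- env.job_done(): hands the job in; it is judged then, once.
The state is a dict: "time": time; "joints": joint angles; "dq": joint speeds; "joint_efforts": joint torques, N m; "tool_pos": TCP position; "tcp_rot": TCP orientation; "wrist_force": force on the tool from outside, world axes, zero at the start; "moment": the same for the moment, N m; "width": finger opening in m; "grip_force": force on a finger pad.
Only numpy, scipy, OpenCV 4.12 (cv2) and the standard library are available. Lean on these libraries where they do the work, as an engineer would, in place of code of your own. Each camera call takes 0.05 s, during which the arm holds its last target. There are 200 camera calls.

## Task

Loosen the black wing knob in the middle of the board fixture until the fixture swings freely, swing the fixture round (it has a white handle for this) until its red pointer lines up with the yellow marker on the scale, then tighten the knob again until it is firm, without overtightening it. Leave the parts bin, the bottle and the screwdriver where they are.

Things in the scene. Friction and masses are not known exactly. Their poses are not given: they have to be found in the camera images.
- stand: Fixed base: aluminium disc 340 mm across, 12 mm thick, on the table, with black ticks every 10 degrees (long ones every 30) on the half away from the robot. Origin on the swivel axis at table height, z up; x points to the middle tick. It never moves, but its place and yaw (up to 0.35 rad) differ from run to run.
- frame: Swivelling aluminium frame 230 (x) by 130 mm (y), top 55 mm above the table, with green boards; grey hub 80 mm across, top at 60 mm. Origin on the swivel axis at table height; x points to its red pointer, so its yaw is its angle: at most 1.2 rad either way from the stand's x. Loose, it turns with 0.15 Nm (1 to 2 N at the handle) and stays where left; clamped, it will not turn.
- handle (a point): Middle of the top bar of the white U handle, on the frame's end away from the pointer, 105 mm from the swivel axis, 88 mm above the table. The bar is 12 mm thick, runs along the frame's y, legs 64 mm apart, 27 mm clear below it; 40 mm free on both sides. Axes as the frame's.
- pointer (a point): Tip of the red pointer, 148 mm from the swivel axis, 36 mm above the table, on the frame's +x end.
- marker: Yellow marker clip, 8 mm wide, 18 mm long, up to 30 mm above the table, fixed on the rim of the scale 152 to 170 mm out. Its origin is on the swivel axis at table height (not at the clip); x points from there to the middle of the clip. The frame's yaw must become equal to this yaw. The frame passes above it.
- mark (a point): Inner top edge of the yellow clip, in its middle: 152 mm from the swivel axis, 30 mm above the table.
- knob_grip (a point): Grip point of the black wing knob, on the swivel axis, 85 mm above the table. The wing is a bar 120 mm long (x), 14 mm thick (y), 26 mm high (72 to 98 mm above the table), free on all sides. The knob sits on the stand and does not turn with the frame. Clockwise from above tightens. It turns best by pushing near a wing end.
- parts_bin: Black open bin 130 x 90 mm, 55 mm high, loose, origin under its middle. Bystander.
- flux_bottle: White bottle with a red cap, 44 mm across, 110 mm high, loose, origin under its middle. Bystander.
- screwdriver: Yellow-handled screwdriver, 170 mm long, lying loose on the table. Bystander.
- knob: Wing knob; origin on the swivel axis 60 mm above the table. It starts clamped; 1.2 rad anticlockwise surely frees the frame (stop at 1.5). It drags with 0.4 Nm always; once it bites, about 0.3 Nm more per rad. Firm from 0.56 Nm, best 0.6, overtight above 0.78 (felt at rest, 0.1 less). The clamp is worn: at the new angle it gets firm 0 to 1.6 rad further clockwise than at the start: feel for it.

How it is judged:
By the outcome, as a careful person would: the job done as asked, in the order asked, and still so for the second after the job is handed in, with the robot touching nothing.
It also fails if it takes over 72 s, if anything falls off the work surface, if the arm or the gripper's body presses on something with over 40 N, if the wrist force passes 120 N, or if a joint passes its speed limit or range.

## Working session

There is one attempt and no reset: what is moved stays moved. The work goes in short steps, Python scripts to look and compute and a tool call to move; the robot and the scene stay as the last step left them, time stands still between calls to the robot, and variables do not carry over. Pictures are saved under pics/ and viewed, at most 10 in all, crops included, and the job is handed in when it is done.

Besides the shell and the picture viewer there is one more tool, called after ">>>" as a command line: name --argument value ..., lists and objects as JSON in quotes. move_arm: Moves the arm, as the interface text tells. Its arguments: {"type":"object","properties":{"rows":{"type":"array","items":{"type":"array","items":{"type":"array","items":{"type":"number"}}}},"newtons":{"type":"number"}},"required":["rows"]}

```bash
mkdir -p pics; ls; python3 - <<'E'
from plant import env
import cv2,numpy as np
s=env.state();print({k:np.round(v,3).tolist() for k,v in s.items()});print(env.grasp_offset)
a,d=env.snapshot("scene");b,d2=env.snapshot("side")
for n,p,dd in(("scene",a,d),("side",b,d2)):
    cv2.imwrite(f"pics/{n}0.png",p[:,:,::-1]);np.save(f"pics/{n}0d.npy",dd);c=env.calibration(n);print(n,c)
E
```

```text
pics
{'time': 0.0, 'joints': [1.056, 0.105, 0.096, 1.564, 0.0, 1.353], 'dq': [-0.003, 0.001, 0.001, 0.001, -0.0, -0.0], 'joint_efforts': [0.001, -55.693, 50.365, 0.017, -0.0, -0.0], 'tool_pos': [0.175, 0.573, 0.231], 'tcp_rot': [-3.14, -0.0, 2.845], 'wrist_force': [0.476, 0.056, 0.651], 'moment': [0.035, 0.011, 0.039], 'grip_force': 0.0, 'width': 0.085}
0.0187
scene {'fx': 556.8909020037407, 'fy': 556.8909020037407, 'cx': 325.64833830694533, 'cy': 236.35090354293686, 'R': array([[-4.24422989e-01,  9.05463974e-01,  3.44532784e-04],
       [ 5.82241336e-01,  2.73208473e-01, -7.65736349e-01],
       [-6.93440807e-01, -3.24795509e-01, -6.43154511e-01]]), 't': array([ 0.26202852, -0.25744448,  1.69872092])}
side {'fx': 541.1978230052441, 'fy': 541.1978230052441, 'cx': 322.27736431293823, 'cy': 238.7031133963365, 'R': array([[ 0.90332813, -0.42890955, -0.00590628],
       [-0.33043916, -0.6870277 , -0.64714983],
       [ 0.27351097,  0.58654032, -0.76233996]]), 't': array([-0.52455697,  0.24043802,  1.4342018 ])}
```

View pics/scene0.png

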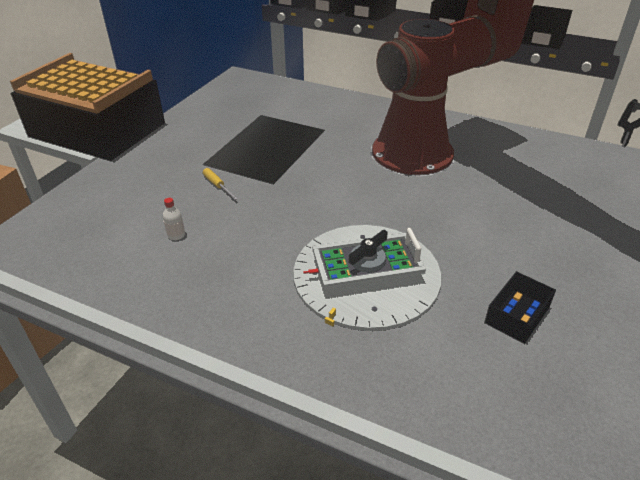

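View pics/side0.png

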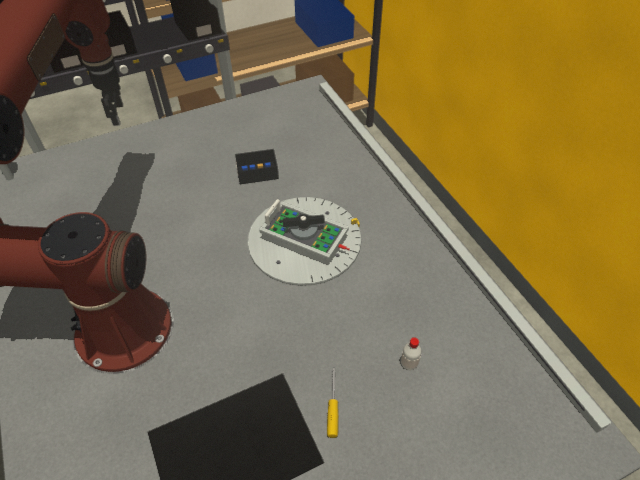

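The scene view shows the disc at (367,275), the knob at (368,245), the red pointer at (312,271), the yellow clip at (331,316) and the handle at (415,245). In the side view the knob is at (304,220), the pointer at (345,248), the clip at (355,221) and the handle at (273,212).

```bash
cat > h.py <<'E'
from plant import env
import cv2,numpy as np
def ray(n,u,v):
    c=env.calibration(n);d=np.array([(u-c['cx'])/c['fx'],(v-c['cy'])/c['fy'],1.])
    return -c['R'].T@c['t'],c['R'].T@d
def plane(n,u,v,z):
    o,d=ray(n,u,v);return o+d*(z-o[2])/d[2]
def tri(a,b):
    (o1,d1),(o2,d2)=ray(*a),ray(*b)
    k=np.linalg.lstsq(np.c_[d1,-d2],o2-o1,rcond=None)[0]
    p,q=o1+k[0]*d1,o2+k[1]*d2
    return (p+q)/2,np.linalg.norm(p-q)
def blob(m,box):
    x0,y0,x1,y1=box;k=np.zeros_like(m);k[y0:y1,x0:x1]=m[y0:y1,x0:x1]
    v,u=np.nonzero(k);return u,v
E
python3 - <<'E'
from h import *
B={'scene':(290,220,445,330),'side':(245,195,370,285)}
for n in B:
    p=cv2.imread(f'pics/{n}0.png');h=cv2.cvtColor(p,cv2.COLOR_BGR2HSV);H,S,V=[h[...,i].astype(int) for i in range(3)]
    red=((H<8)|(H>172))&(S>130)&(V>80); yel=(H>18)&(H<32)&(S>130)&(V>100); blk=(V<50)
    u,v=blob(red,B[n]);P=np.array([plane(n,a,b,.036) for a,b in zip(u,v)]);print(n,'red',len(u),u.mean(),v.mean(),P.mean(0))
    u,v=blob(yel,B[n]);print('yel',len(u),u.mean(),v.mean(),plane(n,u.mean(),v.mean(),.025))
    x0,y0,x1,y1=B[n]
    # knob
    kb={'scene':(345,228,392,268),'side':(278,210,330,232)}[n]
    u,v=blob(blk,kb);K=np.array([plane(n,a,b,.09) for a,b in zip(u,v)])[:,:2];m=K.mean(0);w,e=np.linalg.eigh(np.cov(K.T));print('knob',len(u),m,'yaw',np.arctan2(e[1,1],e[0,1]),np.sqrt(w*12))
    # disc: light low-saturation region, hull -> plane z=.012
    m=np.zeros(V.shape,np.uint8);m[y0:y1,x0:x1]=((V>140)&(S<40))[y0:y1,x0:x1]
    c=max(cv2.findContours(m,cv2.RETR_EXTERNAL,cv2.CHAIN_APPROX_NONE)[0],key=cv2.contourArea)
    c=cv2.convexHull(c)[:,0];Q=np.array([plane(n,a,b,.012) for a,b in c])[:,:2]
    A=np.c_[2*Q,np.ones(len(Q))];s=np.linalg.lstsq(A,(Q**2).sum(1),rcond=None)[0];print('disc',s[:2],np.sqrt(s[2]+s[:2]@s[:2]),len(Q))
    cv2.imwrite(f'pics/{n}0c.png',cv2.resize(p[y0:y1,x0:x1],None,fx=5,fy=5,interpolation=cv2.INTER_CUBIC)) 
E
```

```text
scene red 39 311.56410256410254 270.71794871794873 [ 0.63406369 -0.02694778  0.036     ]
yel 111 338.6306306306306 307.5045045045045 [0.70035046 0.06912332 0.025     ]
knob 420 [0.56662882 0.0787375 ] yaw 2.8765686244250204 [0.0318608 0.1219384]
disc [0.55137649 0.07549202] 0.17264930177330234 42
side red 28 342.2857142857143 246.60714285714286 [ 0.63442638 -0.02238371  0.036     ]
yel 69 330.39130434782606 223.69565217391303 [0.64678322 0.08152557 0.025     ]
knob 46 [0.56054034 0.06520217] yaw 2.8382671304121376 [0.01970129 0.12540775]
disc [0.55717137 0.0799216 ] 0.1706696761954393 40
```

View pics/scene0c.png

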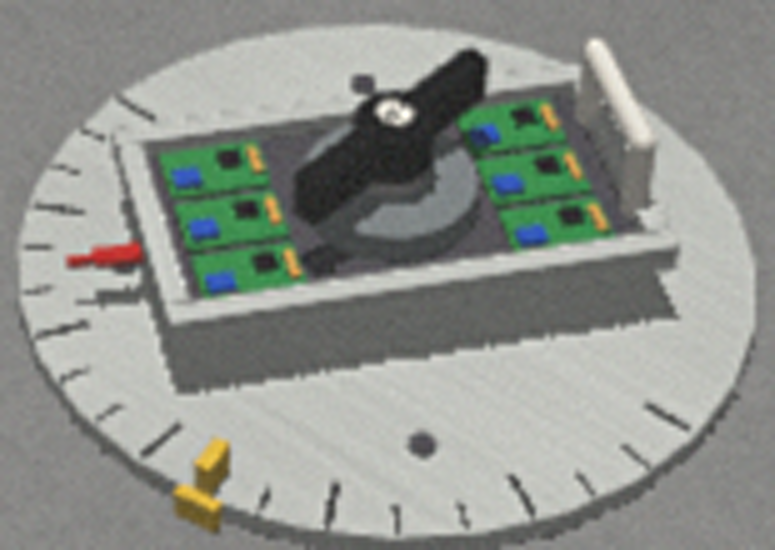

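>>> move_arm --rows '[[[0,0,0,-55.4,-36.1,0,3],[0,0,0,-55.4,-36.1,0,3],[0,0,0,-55.4,-36.1,0,3],[0,0,0,-55.4,-36.1,0,3],[0,0,0,-55.4,-36.1,0,3],[0,0,0,-55.4,-36.1,0,3],[0,0,0,-55.4,-36.1,0,3],[0,0,0,-55.4,-36.1,0,3],[0,0,0,-55.4,-36.1,0,3],[0,0,0,-55.4,-36.1,0,3],[0,0,0,-55.4,-36.1,0,3],[0,0,0,-55.4,-36.1,0,3],[0,0,0,-55.4,-36.1,0,3],[0,0,0,-55.4,-36.1,0,3],[0,0,0,-55.4,-36.1,0,3],[0,0,0,-55.4,-36.1,0,3],[0,0,0,-55.4,-36.1,0,3]]]'

```text
time: 1.8
tool_pos: [0.5989, 0.068, 0.2316]
tcp_rot: [3.141, -0.0, 2.846]
wrist_force: [0.1, 0.3, -0.4]
width: 0.0302
grip_force: 0.0
```

```bash
cat >> h.py <<'E'
from scipy.spatial.transform import Rotation as Ro
def wcal():
    c=env.calibration('wrist');s=env.state()
    T=np.eye(4);T[:3,:3]=Ro.from_euler('xyz',s['tcp_rot']).as_matrix();T[:3,3]=s['tool_pos'];return c,T@c['tool_from_camera']
def wplane(cT,u,v,z):
    c,T=cT;x=(u-c['cx'])/c['fx'];y=(v-c['cy'])/c['fy'];r=np.hypot(x,y);k=np.sin(r)/max(r,1e-9)
    d=T[:3,:3]@[x*k,y*k,np.cos(r)];o=T[:3,3];return o+d*(z-o[2])/d[2]
E
python3 - <<'E'
from h import *
import pickle
cT=wcal();a,d=env.snapshot('wrist');cv2.imwrite('pics/w1.png',a[:,:,::-1]);pickle.dump(cT,open('pics/w1.pkl','wb'));print(cT)
E
```

```text
({'fx': 371.64829954431775, 'fy': 371.64829954431775, 'cx': 319.8961313069582, 'cy': 241.05723421723195, 'tool_from_camera': array([[-5.34604674e-04, -9.66127838e-01, -2.58063394e-01,
         6.55741901e-02],
       [ 9.99998907e-01, -1.60759802e-04, -1.46975348e-03,
        -1.29518921e-03],
       [ 1.37848353e-03, -2.58063898e-01,  9.66126868e-01,
        -1.41807203e-01],
       [ 0.00000000e+00,  0.00000000e+00,  0.00000000e+00,
         1.00000000e+00]])}, array([[ 0.29146269,  0.92428417,  0.24647165,  0.53579821],
       [ 0.95658158, -0.28132827, -0.07619771,  0.08578266],
       [-0.0010889 ,  0.25797903, -0.9661499 ,  0.37337086],
       [ 0.        ,  0.        ,  0.        ,  1.        ]]))
```

View pics/w1.png

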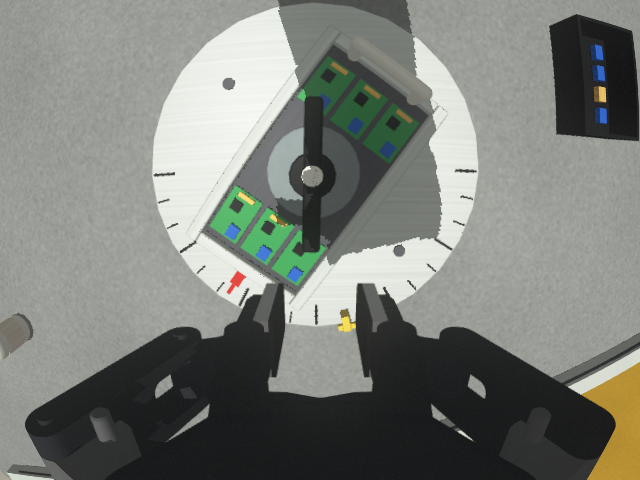

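The wrist view shows the screw at (312,176), with the wing running from (315,97) to (311,251) and a wider boss in the middle. The red pointer tip is at (229,292), the clip's inner edge at about (345,310), and the handle at about (390,75).

```bash
python3 - <<'E'
from h import *
import pickle
cT=pickle.load(open('pics/w1.pkl','rb'));p=cv2.imread('pics/w1.png');h=cv2.cvtColor(p,cv2.COLOR_BGR2HSV);H,S,V=[h[...,i].astype(int) for i in range(3)]
W=lambda u,v,z:wplane(cT,u,v,z)[:2]
C0=W(312.5,176,.1);print('screw',C0)
e1,e2=W(314.5,97,.098),W(311.5,251,.098);print('wing',e1,e2,(e1+e2)/2,np.linalg.norm(e1-e2),np.arctan2(*(e2-e1)[::-1]))
m=((V>130)&(S<40)).astype(np.uint8);m[285:]=0
c=max(cv2.findContours(m,cv2.RETR_EXTERNAL,cv2.CHAIN_APPROX_NONE)[0],key=cv2.contourArea);c=cv2.convexHull(c)[:,0]
c=[q for q in c if q[1]<280 and q[1]>6 ];Q=np.array([W(*q,.012) for q in c])
for _ in range(3):
    A=np.c_[2*Q,np.ones(len(Q))];s=np.linalg.lstsq(A,(Q**2).sum(1),rcond=None)[0];r=np.sqrt(s[2]+s[:2]@s[:2]);res=np.linalg.norm(Q-s[:2],axis=1)-r;Q=Q[abs(res)<.003]
D=s[:2];print('disc',D,r,len(Q),res.std())
red=((H<8)|(H>172))&(S>130)&(V>80);yel=(H>18)&(H<32)&(S>130)&(V>100)
u,v=blob(red,(215,262,255,300));R=np.array([W(a,b,.036) for a,b in zip(u,v)])
uy,vy=blob(yel,(335,303,357,335));Y=np.array([W(a,b,.03) for a,b in zip(uy,vy)])
for C in (D,C0):
    f=lambda X:(np.arctan2(*(X.mean(0)-C)[::-1]),np.linalg.norm(X-C,axis=1).min(),np.linalg.norm(X-C,axis=1).max())
    print('red',len(u),f(R),'yel',len(uy),f(Y)); 
    t=R[np.argsort(-np.linalg.norm(R-C,axis=1))[:8]];print('tip',f(t))
    t=Y[np.argsort(np.linalg.norm(Y-C,axis=1))[:12]];print('clip inner',f(t))
hl=W(390,72,.094);print('handle',hl,np.arctan2(*(hl-D)[::-1])-np.pi,np.linalg.norm(hl-D))
E
```

```text
screw [0.55663525 0.07344256]
wing [0.50100659 0.09196082] [0.61176527 0.05553995] [0.55638593 0.07375039] 0.11659315481198086 -0.3176927969250331
disc [0.43636366 0.04444414] 0.060693090978304116 3 1.4403661112846063e-16
red 156 (np.float64(-0.3665124954607763), np.float64(0.20394337419047326), np.float64(0.2283297093435764)) yel 207 (np.float64(0.05292003988559402), np.float64(0.26432234347434236), np.float64(0.2887086516459322))
tip (np.float64(-0.40006866744018593), np.float64(0.22613640801247323), np.float64(0.2283297093435764))
clip inner (np.float64(0.05925959415245458), np.float64(0.26432234347434236), np.float64(0.2664825475838347))
red 156 (np.float64(-0.9238747046097266), np.float64(0.12292362749819476), np.float64(0.14836016318013898)) yel 207 (np.float64(-0.09022054870528877), np.float64(0.14429749039249248), np.float64(0.16872027816303062))
tip (np.float64(-0.9231056133732404), np.float64(0.14614606323141185), np.float64(0.14836016318013898))
clip inner (np.float64(-0.09154301618199075), np.float64(0.14429749039249248), np.float64(0.14631583902186437))
handle [0.49706416 0.15211936] -2.0841248889349977 0.12360624037523475
```

>>> move_arm --rows '[[[0,0,0,-0.2,-0.7,5,3],[0,0,0,-0.2,-0.7,10,3],[0,0,0,-0.2,-0.7,13,3],[0,0,0,-0.2,-0.7,15,3],[0,0,0,-0.2,-0.7,16.1,3],[0,0,0,-0.2,-0.7,16.1,1.8],[0,0,0,-0.2,-0.7,16.1,1.8],[0,0,0,-0.2,-0.7,16.1,1.8],[0,0,0,-0.2,-0.7,16.1,1.8]]]'

```text
time: 2.75
tool_pos: [0.6004, 0.0593, 0.0717]
tcp_rot: [3.141, 0.002, 2.845]
wrist_force: [0.3, -1.1, -0.6]
width: 0.0178
grip_force: 0.0
```

>>> move_arm --rows '[[[0,0,-0.12,0.03,0.56,0,1.8],[0,0,-0.24,0.13,1.11,0,1.8],[0,0,-0.36,0.3,1.65,0,1.8],[0,0,-0.48,0.53,2.16,0,1.8],[0,0,-0.6,0.82,2.64,0,1.8],[0,0,-0.72,1.16,3.08,0,1.8],[0,0,-0.84,1.55,3.48,0,1.8],[0,0,-0.96,1.99,3.83,0,1.8],[0,0,-1.08,2.47,4.12,0,1.8],[0,0,-1.2,2.98,4.35,0,1.8],[0,0,-1.32,3.51,4.52,0,1.8],[0,0,-1.34,3.6,4.55,0,1.8],[0,0,-1.34,3.6,4.55,0,1.8]]]'

```text
time: 4.05
tool_pos: [0.5805, 0.1132, 0.0717]
tcp_rot: [-3.137, 0.002, -2.098]
wrist_force: [7.8, -0.0, -2.9]
width: 0.0183
grip_force: 2.7
```

>>> move_arm --rows '[[[0,0,0,0,-0.15,0,2.2],[0,0,0,0,-0.15,0,2.2],[0,0,0,0,-0.15,-3,2.5],[0,0,0,0,-0.15,-6,3],[0,0,0.13,0.2,3,-6,4.5],[0,0,0.26,0.4,6,-6,4.5],[0,0,0.39,0.6,9.8,-6,4.5],[0,0,0.396,0.6,9.8,-6,4.5],[0,0,0.396,0.6,9.8,-6,4.5],[0,0,0.396,0.6,9.8,-3,4.5],[0,0,0.396,0.6,9.8,0,4.5],[0,0,0.396,0.6,9.8,0,4.5]]]'

```text
time: 5.25
tool_pos: [0.4887, 0.1568, 0.0666]
tcp_rot: [3.138, -0.005, -2.494]
wrist_force: [-1.7, 0.1, -0.6]
width: 0.045
grip_force: 0.0
```

```bash
python3 - <<'E'
from h import *
import pickle
cT=wcal();a,d=env.snapshot('wrist');cv2.imwrite('pics/w2.png',a[:,:,::-1]);s=env.state();print(s['tool_pos'],s['tcp_rot'],s['wrist_force'])
E
```

```text
[0.48985384 0.15692753 0.06896723] [ 3.13966027e+00 -2.93130042e-03 -2.49423041e+00] [ 0.81786609 -0.0594232   1.31501942]
```

View pics/w2.png

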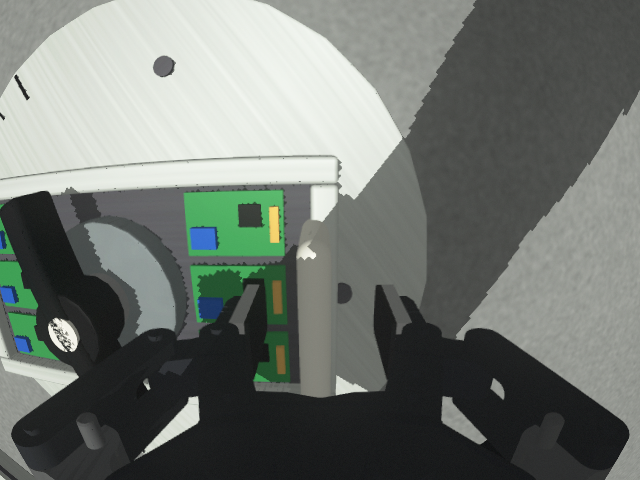

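The handle bar (col 316) sits centred between the fingers, parallel to the pads. I'll grip it and swing.

>>> move_arm --newtons 30 --rows '[[[0,0,0,0,0,0,0.8],[0,0,0,0,0,0,0.8],[0,0,0,0,0,0,0.8],[0,0,0,0,0,0,0.8],[0,0,0,0,0,0,0.8],[0,0,-0.04,0.42,-0.02,0,0.8],[0,0,-0.08,0.85,-0.05,0,0.8],[0,0,-0.08,0.85,-0.05,0,0.8]]]'

```text
time: 6.1
tool_pos: [0.486, 0.1514, 0.0722]
tcp_rot: [-3.138, 0.003, -2.413]
wrist_force: [3.1, -3.7, 5.4]
width: 0.0107
grip_force: 29.7
```

>>> move_arm --rows '[[[0,0,-0.08,0.84,-0.05,0,0.8],[0,0,-0.16,1.67,-0.16,0,0.8],[0,0,-0.24,2.5,-0.35,0,0.8],[0,0,-0.32,3.3,-0.59,0,0.8],[0,0,-0.4,4.09,-0.91,0,0.8],[0,0,-0.48,4.85,-1.28,0,0.8],[0,0,-0.56,5.58,-1.71,0,0.8],[0,0,-0.64,6.27,-2.2,0,0.8],[0,0,-0.72,6.92,-2.74,0,0.8],[0,0,-0.752,7.17,-2.97,0,0.8],[0,0,-0.752,7.17,-2.97,0,0.8],[0,0,-0.752,7.17,-2.97,0,0.8]]]'

```text
time: 7.3
tool_pos: [0.4527, 0.0818, 0.0722]
tcp_rot: [-3.136, 0.0, -1.663]
wrist_force: [5.0, -1.2, 3.6]
width: 0.0106
grip_force: 29.9
```

```bash
python3 - <<'E'
from h import *
a,d=env.snapshot('scene');b,d=env.snapshot('side');s=env.state();print(s['wrist_force'],s['tool_pos'],s['tcp_rot'][2])
cv2.imwrite('pics/s3.png',a[:,:,::-1]);cv2.imwrite('pics/t3.png',b[:,:,::-1])
A=cv2.resize(a[225:330,290:445],(775,525),interpolation=cv2.INTER_CUBIC);cv2.imwrite('pics/s3c.png',A[:,:,::-1])
E
```

```text
[ 6.31100298 -0.81885345  3.99580796] [0.45269973 0.08188546 0.07219407] -1.6624670386731795
```

View pics/s3c.png

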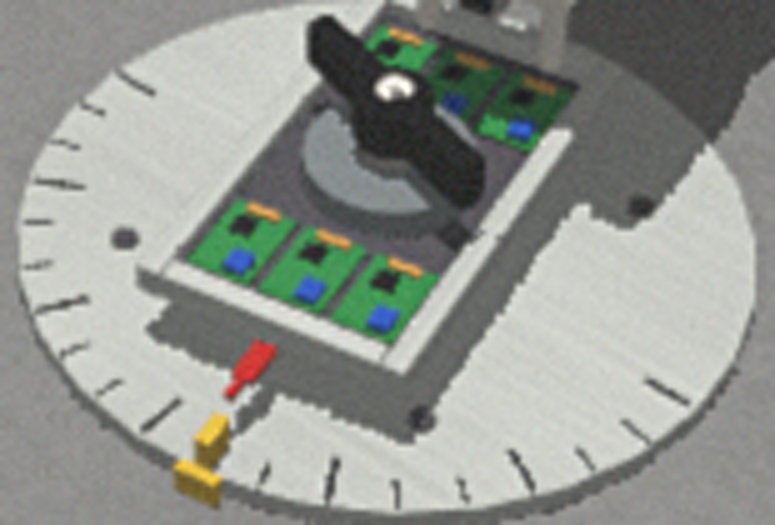

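Pointer tip at crop (232,395) points straight at the clip (212,425): nearly aligned. Now I'll check the numbers.

```bash
python3 - <<'E'
from h import *
C=np.array([.556,.0740])
B={'scene':((330,285,350,310),(322,303,338,330),'s3'),'side':((325,205,358,250),(348,214,364,228),'t3')}
px={}
for n,(rb,yb,f) in B.items():
    p=cv2.imread(f'pics/{f}.png');h=cv2.cvtColor(p,cv2.COLOR_BGR2HSV);H,S,V=[h[...,i].astype(int) for i in range(3)]
    red=((H<8)|(H>172))&(S>110)&(V>60); yel=(H>18)&(H<32)&(S>130)&(V>90)
    u,v=blob(red,rb);a=(u.mean(),v.mean());uy,vy=blob(yel,yb);b=(uy.mean(),vy.mean())
    px[n]=(a,b)
    ang=lambda P:(round(float(np.arctan2(P[1]-C[1],P[0]-C[0])),4),round(float(np.hypot(P[0]-C[0],P[1]-C[1])),4))
    R=np.array([plane(n,x,y,.036)[:2] for x,y in zip(u,v)]);w,e=np.linalg.eigh(np.cov(R.T))
    print(n,len(u),a,ang(plane(n,*a,.036)),'axis',np.arctan(e[1,1]/e[0,1]),'| clip',len(uy),b,(uy.min(),uy.max(),vy.min(),vy.max()),[ang(plane(n,*b,z)) for z in (.016,.022,.03)])
for i,nm in enumerate(('red','clip')):
    P,g=tri(('scene',*px['scene'][i]),('side',*px['side'][i]));print(nm,P,g,ang(P))
E
```

```text
scene 50 (np.float64(339.94), np.float64(297.54)) (-0.0791, 0.1269) axis -0.057968458138771176 | clip 97 (np.float64(330.5670103092784), np.float64(316.8659793814433)) (np.int64(325), np.int64(335), np.int64(308), np.int64(325)) [(-0.075, 0.1685), (-0.0602, 0.1732), (-0.0417, 0.1796)]
side 19 (np.float64(345.1578947368421), np.float64(219.78947368421052)) (-0.048, 0.1337) axis -0.07566587343051803 | clip 39 (np.float64(354.87179487179486), np.float64(220.94871794871796)) (np.int64(351), np.int64(359), np.int64(218), np.int64(225)) [(-0.0455, 0.1671), (-0.0749, 0.1646), (-0.1154, 0.1616)]
red [0.68714838 0.06501859 0.04034584] 0.0019341996099493618 (-0.0684, 0.1315)
clip [0.72337832 0.06324615 0.01747681] 0.004322841527637682 (-0.0642, 0.1677)
```

>>> move_arm --rows '[[[0,0,0,0,0,0,4.5],[0,0,0,0,0,0,4.5],[0,0,0,0,0,0,4.5],[0,0,0,0,0,-3,4.5],[0,0,0,0,0,-7,4],[0,0,0.11,-1,-3,-11,3],[0,0,0.22,-2,-6,-15,3],[0,0,0.34,-3.5,-9,-17.8,3],[0,0,0.447,-4.5,-12.4,-17.8,3],[0,0,0.447,-4.5,-12.4,-17.8,3],[0,0,0.447,-4.5,-12.4,-17.8,3],[0,0,0.447,-4.5,-12.4,-17.8,3],[0,0,0.447,-4.5,-12.4,-17.8,3]]]'

```text
time: 8.7
tool_pos: [0.5772, 0.1155, 0.2487]
tcp_rot: [-3.141, 0.0, -2.109]
wrist_force: [0.0, -0.4, 0.2]
width: 0.03
grip_force: 0.0
```

```bash
python3 - <<'E'
from h import *
import pickle
cT=wcal();a,d=env.snapshot('wrist');cv2.imwrite('pics/w4.png',a[:,:,::-1]);pickle.dump(cT,open('pics/w4.pkl','wb'));s=env.state();print(s['tool_pos'],s['tcp_rot'],s['wrist_force'],s['moment'])
E
```

```text
[0.5773412  0.11546228 0.24887714] [-3.14099180e+00  4.06880641e-04 -2.10903381e+00] [-0.72225227  0.028418   -0.27989734] [ 0.01682114  0.03426859 -0.00637353]
```

View pics/w4.png

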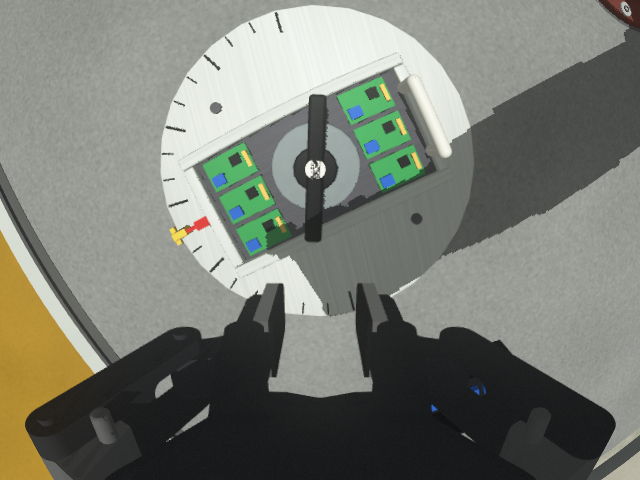

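The pointer (200,225) and clip (180,235) meet in line. The wing runs from (317,95) to (313,241) about its centre (315,169).

```bash
python3 - <<'E'
from h import *
import pickle
cT=pickle.load(open('pics/w4.pkl','rb'));p=cv2.imread('pics/w4.png');h=cv2.cvtColor(p,cv2.COLOR_BGR2HSV);H,S,V=[h[...,i].astype(int) for i in range(3)]
W=lambda u,v,z:wplane(cT,u,v,z)[:2]
e1,e2=W(317,95,.098),W(313.5,241,.098);C=(e1+e2)/2;print('wing',C,W(315,169,.1),np.linalg.norm(e1-e2),np.arctan2(*(e2-e1)[::-1]))
red=((H<8)|(H>172))&(S>130)&(V>80);yel=(H>18)&(H<32)&(S>130)&(V>100)
def fit(m,box,z,nm):
    u,v=blob(m,box);P=np.array([W(a,b,z) for a,b in zip(u,v)])-C
    rad=np.linalg.norm(P,axis=1);an=np.arctan2(P[:,1],P[:,0]);c=P.mean(0);w,e=np.linalg.eigh(np.cov(P.T))
    print(nm,len(u),'yaw',np.arctan2(c[1],c[0]),'r',rad.min(),rad.max(),'axis',np.arctan(e[1,1]/e[0,1]),[ (round(q,3),round(float(an[(rad>q-.002)&(rad<=q+.002)].mean()),4)) for q in np.arange(.12,.17,.004) if ((rad>q-.002)&(rad<=q+.002)).any()])
fit(red,(186,210,215,240),.036,'red');fit(yel,(165,222,195,250),.03,'yel');fit(yel,(165,222,195,250),.02,'yel')
# frame edges: green boards -> frame axis
g=((H>45)&(H<80)&(S>110)).astype(np.uint8)
u,v=np.nonzero(g)[::-1]
k=(u>190)&(u<440)&(v>60)&(v<270);P=np.array([W(a,b,.05) for a,b in zip(u[k],v[k])]).astype(np.float32);P=P-C.astype(np.float32)
r=cv2.minAreaRect(P);print(r, np.deg2rad(r[2]))
E
```

```text
wing [0.55626319 0.0729575 ] [0.55629534 0.07284625] 0.11694696658820743 1.0068445538427857
red 162 yaw -0.08780837195691457 r 0.12186902580589236 0.148273848055661 axis -0.10749635450361092 [(np.float64(0.12), -0.0877), (np.float64(0.124), -0.0861), (np.float64(0.128), -0.0867), (np.float64(0.132), -0.0884), (np.float64(0.136), -0.0889), (np.float64(0.14), -0.0875), (np.float64(0.144), -0.0893), (np.float64(0.148), -0.0895)]
yel 177 yaw -0.09343297689103038 r 0.1462522076769831 0.16903812192886977 axis 0.047176853416249956 [(np.float64(0.148), -0.1113), (np.float64(0.152), -0.0927), (np.float64(0.156), -0.0901), (np.float64(0.16), -0.096), (np.float64(0.164), -0.093), (np.float64(0.168), -0.0911)]
yel 177 yaw -0.09081936113954985 r 0.15063108997760466 0.174061692669178 axis 0.047176853416250074 [(np.float64(0.152), -0.1076), (np.float64(0.156), -0.0925), (np.float64(0.16), -0.0882), (np.float64(0.164), -0.0911), (np.float64(0.168), -0.0903)]
((0.002587132155895233, -0.0006498657166957855), (0.09887617826461792, 0.18511223793029785), 84.92671203613281) 1.482250747923615
```

Frame −0.088, marker −0.091: aligned to about 0.003 rad. Next comes the knob, with the wing at 1.007 rad.

>>> move_arm --rows '[[[0,0,0.026,0.1,-0.4,5,3],[0,0,0.026,0.1,-0.4,10,3],[0,0,0.026,0.1,-0.4,14,3],[0,0,0.026,0.1,-0.4,16.5,3],[0,0,0.026,0.1,-0.4,17.7,3],[0,0,0.026,0.1,-0.4,17.7,1.8],[0,0,0.026,0.1,-0.4,17.7,1.8],[0,0,0.026,0.1,-0.4,17.7,1.8],[0,0,0.026,0.1,-0.4,17.7,1.8]]]'

```text
time: 9.65
tool_pos: [0.5821, 0.1127, 0.0731]
tcp_rot: [-3.139, 0.001, -2.135]
wrist_force: [-0.1, 0.3, -0.0]
width: 0.018
grip_force: 0.0
```

```bash
cat >> h.py <<'E'
def tq():
    L=[]
    s=env.state();F=np.array(s['wrist_force']);r=np.array(s['tool_pos'])-[.556,.073,0];M=s['moment'][2]
    print('t',s['time'],'tcp',np.round(s['tool_pos'],4),'yaw',round(s['tcp_rot'][2],3),'r',round(np.hypot(*r[:2]),4),'ang',round(np.arctan2(r[1],r[0]),3),'F',np.round(F,2),'Mz',round(M,3),'T',round(M+r[0]*F[1]-r[1]*F[0],3),'j6',round(s['joints'][5],2))
E
python3 -c "from h import *;tq()"
```

```text
t 9.65 tcp [0.5821 0.1127 0.0731] yaw -2.135 r 0.0475 ang 0.989 F [-0.1   0.35 -0.04] Mz 0.034 T 0.047 j6 -1.04
```

>>> move_arm --rows '[[[0,0,0.12,0.04,-0.57,0,1.8],[0,0,0.24,0.16,-1.13,0,1.8],[0,0,0.36,0.33,-1.67,0,1.8],[0,0,0.48,0.57,-2.18,0,1.8],[0,0,0.6,0.88,-2.67,0,1.8],[0,0,0.6,0.88,-2.67,0,1.8],[0,0,0.6,0.88,-2.67,0,1.8],[0,0,0.6,0.88,-2.67,0,1.8],[0,0,0.6,0.88,-2.67,0,1.8]]]'

```text
time: 10.55
tool_pos: [0.599, 0.0912, 0.0717]
tcp_rot: [-3.142, 0.001, -2.735]
wrist_force: [-0.2, 3.2, 2.0]
width: 0.0182
grip_force: 1.6
```

```bash
python3 -c "from h import *;tq()"
```

```text
t 10.55 tcp [0.599  0.0912 0.0717] yaw -2.735 r 0.0467 ang 0.4 F [-0.15  3.21  1.95] Mz 0.005 T 0.146 j6 -0.47
```

>>> move_arm --rows '[[[0,0,0.05,0,-0.23,0,1.8],[0,0,0.1,0.02,-0.47,0,1.8],[0,0,0.15,0.05,-0.7,0,1.8]]]'

```text
time: 10.85
tool_pos: [0.6008, 0.0852, 0.0716]
tcp_rot: [3.14, 0.0, -2.886]
wrist_force: [-2.4, 7.1, 4.7]
width: 0.0182
grip_force: 3.7
```

```bash
python3 -c "from h import *;tq()"
```

```text
t 10.85 tcp [0.6008 0.0852 0.0716] yaw -2.886 r 0.0465 ang 0.266 F [-2.39  7.09  4.73] Mz 0.059 T 0.406 j6 -0.33
```

>>> move_arm --rows '[[[0,0,0.05,0,-0.23,0,1.8],[0,0,0.1,0.02,-0.47,0,1.8],[0,0,0.15,0.05,-0.7,0,1.8],[0,0,0.2,0.09,-0.93,0,1.8],[0,0,0.25,0.15,-1.16,0,1.8],[0,0,0.3,0.21,-1.38,0,1.8]]]'

```text
time: 11.45
tool_pos: [0.6022, 0.0713, 0.0716]
tcp_rot: [3.14, -0.001, 3.097]
wrist_force: [-3.3, 7.0, 4.6]
width: 0.0178
grip_force: 3.6
```

```bash
python3 -c "from h import *;tq()"
```

```text
t 11.45 tcp [0.6022 0.0713 0.0716] yaw 3.097 r 0.0462 ang -0.036 F [-3.31  6.99  4.55] Mz 0.084 T 0.401 j6 -0.05
```

Moving drag reads 0.40 Nm as stated, and there is no bite yet. Continuing.

>>> move_arm --rows '[[[0,0,0.05,0,-0.23,0,1.8],[0,0,0.1,0.02,-0.47,0,1.8],[0,0,0.15,0.05,-0.7,0,1.8],[0,0,0.2,0.09,-0.93,0,1.8],[0,0,0.25,0.15,-1.16,0,1.8],[0,0,0.3,0.21,-1.38,0,1.8]]]'

```text
time: 12.05
tool_pos: [0.5995, 0.0578, 0.0714]
tcp_rot: [3.14, -0.001, 2.797]
wrist_force: [-2.7, 8.0, 4.9]
width: 0.0181
grip_force: 3.6
```

```bash
python3 -c "from h import *;tq()"
```

```text
t 12.05 tcp [0.5995 0.0578 0.0714] yaw 2.797 r 0.046 ang -0.336 F [-2.68  7.98  4.88] Mz 0.065 T 0.371 j6 0.22
```

>>> move_arm --rows '[[[0,0,0.05,0,-0.23,0,1.8],[0,0,0.1,0.02,-0.47,0,1.8],[0,0,0.15,0.05,-0.7,0,1.8],[0,0,0.2,0.09,-0.93,0,1.8]]]'

```text
time: 12.45
tool_pos: [0.5955, 0.0496, 0.0713]
tcp_rot: [3.14, -0.002, 2.597]
wrist_force: [-0.1, 9.1, 2.1]
width: 0.0179
grip_force: 3.9
```

```bash
python3 -c "from h import *;tq()"
```

```text
t 12.45 tcp [0.5955 0.0496 0.0713] yaw 2.597 r 0.0459 ang -0.535 F [-0.05  9.1   2.13] Mz 0.075 T 0.433 j6 0.41
```

>>> move_arm --rows '[[[0,0,0.05,0,-0.23,0,1.8],[0,0,0.1,0.02,-0.46,0,1.8],[0,0,0.15,0.05,-0.69,0,1.8],[0,0,0.2,0.09,-0.91,0,1.8]]]'

```text
time: 12.85
tool_pos: [0.5902, 0.0426, 0.0713]
tcp_rot: [3.139, -0.002, 2.398]
wrist_force: [0.1, 10.8, 2.7]
width: 0.018
grip_force: 4.3
```

```bash
python3 -c "from h import *;tq()"
```

```text
t 12.85 tcp [0.5902 0.0426 0.0713] yaw 2.398 r 0.0458 ang -0.727 F [ 0.11 10.82  2.69] Mz 0.131 T 0.505 j6 0.59
```

>>> move_arm --rows '[[[0,0,0.05,0,-0.23,0,1.8],[0,0,0.1,0.02,-0.46,0,1.8],[0,0,0.15,0.05,-0.69,0,1.8],[0,0,0.2,0.09,-0.91,0,1.8]]]'

```text
time: 13.25
tool_pos: [0.5837, 0.0367, 0.0713]
tcp_rot: [3.139, -0.002, 2.198]
wrist_force: [2.7, 12.8, 0.5]
width: 0.018
grip_force: 4.8
```

```bash
python3 -c "from h import *;tq()"
```

```text
t 13.25 tcp [0.5837 0.0367 0.0713] yaw 2.198 r 0.0456 ang -0.919 F [ 2.72 12.8   0.54] Mz 0.147 T 0.6 j6 0.78
```

>>> move_arm --rows '[[[0,0,0.04,0,-0.18,0,1.8],[0,0,0.08,0.02,-0.37,0,1.8]]]'

```text
time: 13.45
tool_pos: [0.5808, 0.0347, 0.0713]
tcp_rot: [3.139, -0.002, 2.118]
wrist_force: [4.4, 12.1, -1.3]
width: 0.018
grip_force: 5.0
```

```bash
python3 -c "from h import *;tq()"
```

```text
t 13.45 tcp [0.5808 0.0347 0.0713] yaw 2.118 r 0.0457 ang -0.996 F [ 4.37 12.13 -1.27] Mz 0.169 T 0.638 j6 0.86
```

>>> move_arm --rows '[[[0,0,0,0,0,0,1.8],[0,0,0,0,0,0,1.8],[0,0,0,0,0,0,1.8],[0,0,0,0,0,0,1.8]]]'

```text
time: 13.85
tool_pos: [0.5808, 0.0343, 0.0713]
tcp_rot: [3.139, -0.002, 2.119]
wrist_force: [2.3, 9.9, 0.6]
width: 0.0181
grip_force: 3.9
```

```bash
python3 -c "from h import *;tq()"
```

```text
t 13.85 tcp [0.5808 0.0343 0.0713] yaw 2.119 r 0.0459 ang -1.001 F [2.33 9.88 0.58] Mz 0.154 T 0.489 j6 0.85
```

At rest it reads 0.49 (≈0.6 in motion): firm. Now I'll back off and lift.

>>> move_arm --rows '[[[0,0,0,0,0.2,0,1.8],[0,0,0,0,0.2,0,3],[0,0,0,0,0.2,0,3],[0,0,0,0,0.2,0,3],[0,0,0,0,0.2,-4,3],[0,0,0,0,0.2,-9,3],[0,0,0,0,0.2,-14,3],[0,0,0,0,0.2,-18,3],[0,0,0,0,0.2,-18,3],[0,0,0,0,0.2,-18,3],[0,0,0,0,0.2,-18,3]]]'

```text
time: 14.95
tool_pos: [0.5817, 0.0338, 0.2498]
tcp_rot: [-3.14, -0.001, 2.118]
wrist_force: [-0.3, -1.0, -0.2]
width: 0.0298
grip_force: 0.0
```

```bash
python3 - <<'E'
from h import *
tq();cT=wcal();a,d=env.snapshot('wrist');cv2.imwrite('pics/w5.png',a[:,:,::-1])
h=cv2.cvtColor(a,cv2.COLOR_RGB2HSV);H,S,V=[h[...,i].astype(int) for i in range(3)]
C=np.array([.5562,.0731])
for nm,m,z in(('red',((H<8)|(H>172))&(S>130)&(V>80),.036),('yel',(H>18)&(H<32)&(S>130)&(V>100),.025)):
    n,l,st,ce=cv2.connectedComponentsWithStats(m.astype(np.uint8))
    for i in range(1,n):
        if st[i,4]>30:
            P=wplane(cT,*ce[i],z)[:2]-C;print(nm,st[i,4],ce[i].round(1),'yaw',np.arctan2(P[1],P[0]),'r',np.hypot(*P))
E
```

```text
t 14.95 tcp [0.5817 0.0338 0.2498] yaw 2.118 r 0.0468 ang -0.991 F [-0.31 -0.96 -0.17] Mz -0.016 T -0.053 j6 0.86
red 826 [11.3 42.1] yaw -3.0311057222165227 r 0.42653899286294816
red 70 [ 2.9 35.8] yaw -3.0413324081004154 r 0.4498496379560188
red 160 [425.1 242.3] yaw -0.08868112784912528 r 0.13220732315836953
yel 60 [266.6  79.2] yaw 2.6797743202915063 r 0.09884217803628743
yel 56 [244.6 109.8] yaw 3.066960490568351 r 0.09192708861239535
yel 63 [223.5 140.5] yaw -2.8340026478726044 r 0.09953848308987312
yel 47 [389.6 168.5] yaw 0.46581792111159526 r 0.06878728363515224
yel 52 [367.5 197.7] yaw -0.09857590327358234 r 0.05868695823454037
yel 11270 [610.5 366.6] yaw -0.012307695468430364 r 0.5314247720705152
yel 167 [443.5 256.2] yaw -0.08744485671135706 r 0.16366595302603004
```

View pics/w5.png

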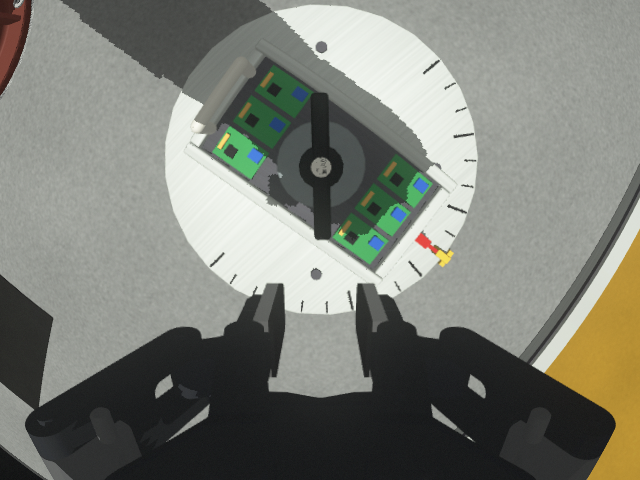

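The pointer (425,242) and clip (443,256) are in line, at −0.0887 and −0.0874 rad. The wing is upright at (320,167) and the gripper is clear, so I'll hand in.

```bash
python3 -c "
from plant import env
print(env.job_done())"
```

```text
the job is handed in; nothing more can be done
None
```

The job is handed in: I loosened the knob, swung the frame until its pointer lined up with the yellow marker (within about 0.005 rad), and retightened the knob to about 0.6 Nm, with the bin, bottle and screwdriver left alone; the arm finished clear at about 15 s.

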